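# Ring up the sausage tray and hand it across the counter on the paddle board

### The arm

A 6-joint arm with a two-finger parallel gripper is mounted at the origin on the work surface. World frame = base frame: x ahead of the robot, y to its left, z up, the work surface at z = 0. Lengths are in m, angles in rad, forces in N, time in s.
With the tool pointing down it reaches from about 0.25 to 0.725 m from the base axis. Payload 4 kg.
Tool frame: the origin (TCP) lies midway between the tips of the shut fingers; the grasp point (between the pads) lies 19 mm behind it; z points along the fingers, y is the direction in which the jaws open and shut (so a half turn about z gives the same grasp; the last joint's range is limited). The gripper opens to 85 mm and grips with 20 to 120 N. Pads are 22 mm wide; open, the fingers measure 114 mm over their backs; the gripper's body (76 mm by 85 mm) begins 54 mm behind the grasp point. The pads swing forward as they close: fully open they stand 13 mm farther back than shut.
Start: joints at [1.132, 0.241, 0.005, 1.335, 0, 1.571], TCP at [0.212, 0.453, 0.231] pointing down, gripper open.
Joint ranges: [-2.72, 2.72], [-1.05, 1.87], [-1.09, 1.28], [-1.99, 2.15], [-1.42, 1.44], [-3.14, 3.14]. Speed limits (rad/s): [2.79, 2.79, 3.14, 3.14, 3.14, 3.14].

### API

Orientations are given as a unit quaternion [x, y, z, w].
In Python, from workcell import get_obs, camera, camera_model, job_done, masks_of gives the robot as it stands.
- The arm moves only by the tool jog_arm, never from a script. Its argument "deltas" is a list that holds one entry, the list of rows, each a list of 7 numbers: the shift along the tool's x, y, z in mm, then the turn, a rotation vector about the tool's x, y, z in degrees, then the finger opening in mm, from 0 to 85.4. A call has 1 to 5 rows; each row shifts and turns the pose as measured when the row begins, along the tool's axes as they then stand; what a row does not reach is not made up. A row lasts 1/10 s, in which the tool goes at most 50 mm and 8.59 degrees, less where a joint would pass 70% of its speed; a pose out of reach is approached as far as the arm can. A call with a gripper value outside its range is refused whole. The fingers move at their own pace and stop on an object; the grip force is fixed at half the most. Time passes only in rows, so rows that do not move let the fingers close. It gives the time, the measured TCP pose, the force and the opening at its end, in the units of the state.
- get_obs(): the state, without advancing time (a new reading comes with each control period).
- camera(name): name is "scene" or "top" or "wrist"; returns the picture (400x640x3 uint8, red, green, blue); there is no depth.
- camera_model(name): a dict with "fovy" (degrees; the focal length in pixels is half the picture's height over the tangent of half this angle, whatever the lens; pixels are square), "cx", "cy" (the principal point, pixels), "k1" (the pictures are not rectified: a ray, as slopes to the right and down, at radius r is drawn at 1 + k1 r^2 times it, then the intrinsics apply), "pose" (4x4, takes a point from camera to world coordinates); the wrist camera has in their place "T_tool_cam" (4x4, takes a point from camera to tool coordinates, whose origin is the TCP and whose axes are the flange's). Camera axes: x right, y down, z forward; pixel columns grow to the right and rows downward; lengths in m; the calibration is good to about 2 mm. A picture is of the moment at which its call begins: read the wrist's pose just before it. camera_model takes no time and is no camera call.
- job_done(): hands the job in, once; it reports no verdict.
Trained networks look in the newest picture that a camera, given by its name, has taken for a name from the list of things; names that differ only in an ending like _2 or _b are one class to them, and where a whole thing is asked for, a point or a joint stands for the part that bears it (a point fixed in the world has none). Each returns a list of dicts, best first, with "conf" (0 to 1); they miss things now and then, are a little off and sometimes report something else, mostly with a low value. They report only what shows in the picture. A call takes as long as a camera call. They do not tell look-alikes from the thing itself.
- masks_of(target, camera): "pixels" (400x640 bool, what is visible of it) and "at" ([column, row] in pixels, amid what is visible of it).
The state is a dict: "clock": time; "joint_pos": joint angles; "joint_vel": joint speeds; "tau": joint torques, N m; "eef_pos": TCP position; "tool_rot": TCP orientation; "ft_force": force on the tool from outside, world axes, zero at the start; "ft_torque": the same for the moment, N m; "grip_width": finger opening in m.
Only numpy, scipy, OpenCV 4.12 (cv2) and the standard library are available. Lean on these libraries where they do the work, as an engineer would, in place of code of your own. Each camera call takes 0.05 s, during which the arm holds its last target. There are 200 camera calls.

### The job

Serve the sausage tray that lies on the wooden paddle board: take the scanner off its mat, aim its window at the barcode label on that tray's lid from about a hand's length away, hold it steady there for a second so that it reads, and stand the scanner back upright on its mat. Then slide the board by its handle out over the customers' edge of the counter until the dark line across the board lies along that edge, and keep the handle held so that the board stays flat and does not tip with the tray on its outer end. Finish while still holding the board like this, with the tray in place on it for the customer to take, and leave everything else on the counter as it stands.

Things in the scene. Friction and masses are not known exactly. Their poses are not given: they have to be found in the camera images.
- counter_edge (a point): middle of the customers' edge of the glazed counter, on its top face at the very edge (10 mm steel strip along it). x points outward to the customers, square to the edge; y along it; z up. The dark wooden top is level, 300 mm deep, 1300 long, 30 thick, 80 mm above the work table. Fixed; may stand a little turned.
- board_handle (a point): centre (half-way up) of the paddle board's handle, 34 mm wide, 110 long; loose light wood, 16 mm thick, 0.5 kg, flat on the counter. Board x runs from handle to outer end, y left, z up. From here: handle's free end at x -55 mm, deck (180 wide) from +55 to +335 mm, dark line across it at +135 mm. With the line at the edge the board tips unless its handle is held.
- line_left (a point): left (+y) end of the dark line across the board's top face, 85 mm from the board's centre line; axes as the board's. At the start the line lies 120 to 160 mm short of the customers' edge.
- line_right (a point): right (-y) end of the same dark line, 85 mm on the other side of the centre line; axes as the board's
- tray_label (a point): centre of the white barcode label (36 x 52 mm) on the lid of the foil tray of sausages on the board: the middle of the tray's top. Tray 120 mm (its x) by 165 (y), 45 high, z up, 0.4 kg, loose on the board's outer half, beyond the line. Two like trays stacked at an end of the counter are only bystanders.
- scanner_head (a point): centre of the scanner's head, 110 mm above its underside. Grey head and neck, round black foot, dark red window; reads by itself, no trigger; 0.28 kg. Head 75 mm long, 48 wide between flat upright sides (along y), 50 deep, pitched 45 degrees nose down: reaches 44 mm up, down, fore and aft of here. Axes of the upright scanner: x level, the way it looks; y left; z up.
- scanner_window (a point): centre of the scanner's window, in the front face of its head, 38.5 mm from the head's centre along the line of sight; its x axis is the line of sight (forward and 45 degrees down when the scanner stands upright), its y axis the scanner's left. The window is dark red in a black frame; the black pad with a green lamp is on the upper side of the head.
- scanner_foot (a point): centre of the underside of the scanner's round foot (84 mm across, 12 mm high), straight below the head's centre
- mat_top (a point): centre of the top face of the scanner's round black rubber mat, 130 mm across, 4 mm thick, on the counter top beside the board, left or right. Fixed.
- carton: bystander: blue display carton of upright blue and red sticks, 130 x 100 mm, 92 mm high, on the other side of the board than the scanner; origin at the centre of its underside
- jar: bystander: orange-red jar with a red lid, 76 mm across, 105 mm high; origin at the centre of its underside
- mustard: bystander: yellow bottle, 60 mm across, 140 mm high; origin at the centre of its underside
- pot: bystander: small red enamel pot with a handle, 94 mm across, 64 mm high; origin at the centre of its underside
- tray2: bystander: lower one of two more sausage trays, stacked at one end of the counter top; origin at the centre of its underside
- tray3: bystander: upper one of those two trays; origin at the centre of its underside
Things that resemble listed ones, but are neither listed nor needed, are in the scene too. Leave any blue or green look-alike of the part that bears tray_label alone.

How it is judged:
By the outcome, as a careful person would: the job done as asked, in the order asked, and still so for the second after the job is handed in, while the arm keeps its last pose, push and grip.
It also fails if it takes over 61 s, if anything falls off the work surface, if the arm or the gripper's body presses on something with over 40 N, if the wrist force passes 120 N, or if a joint passes its speed limit or range.

## Working session

There is one attempt and no reset: what is moved stays moved. The work goes in short steps, Python scripts to look and compute and a tool call to move; the robot and the scene stay as the last step left them, time stands still between calls to the robot, and variables do not carry over. Pictures are saved under pics/ and viewed, about 8 in all and at most 12, crops included, and the job is handed in when it is done.

Besides the shell and the picture viewer there is one more tool, called by a JSON object that holds its "op" and its "data". jog_arm: Moves the arm, as the interface text tells. Its arguments: {"type":"object","properties":{"deltas":{"type":"array"}},"required":["deltas"]}

```bash
mkdir -p pics; ls; cat > h.py <<'E'
import numpy as np, cv2
from scipy.spatial.transform import Rotation as R
from workcell import get_obs, camera, camera_model, job_done, masks_of
def save(img,n): cv2.imwrite('pics/'+n,cv2.cvtColor(img,cv2.COLOR_RGB2BGR))
def cam(name):
    m=camera_model(name); f=200/np.tan(np.radians(m['fovy'])/2)
    if 'pose' in m: T=np.array(m['pose'])
    else:
        o=get_obs(); W=np.eye(4); W[:3,:3]=R.from_quat(o['tool_rot']).as_matrix(); W[:3,3]=o['eef_pos']; T=W@np.array(m['T_tool_cam'])
    return f,m['cx'],m['cy'],m['k1'],T
def ray(c,uv):
    f,cx,cy,k,T=c; d=np.array([(uv[0]-cx)/f,(uv[1]-cy)/f]); s=d.copy()
    for _ in range(20): s=d/(1+k*(s@s))
    v=T[:3,:3]@np.array([s[0],s[1],1]); return T[:3,3],v/np.linalg.norm(v)
def onz(c,uv,z):
    o,v=ray(c,uv); return o+v*(z-o[2])/v[2]
def proj(c,p):
    f,cx,cy,k,T=c; q=T[:3,:3].T@(np.array(p)-T[:3,3]); s=q[:2]/q[2]; s=s*(1+k*(s@s)); return np.array([cx+f*s[0],cy+f*s[1]])
def tri(rs):
    A=np.zeros((3,3)); b=np.zeros(3)
    for o,v in rs:
        P=np.eye(3)-np.outer(v,v); A+=P; b+=P@o
    return np.linalg.solve(A,b)
E
python3 - <<'E'
from h import *
o=get_obs(); print({k:np.round(v,3) for k,v in o.items()})
ims=[]
for n in ['top','scene']:
    im=camera(n); save(im,n+'0.png'); c=cam(n); print(n,np.round(c[4],3).tolist(),c[:4])
    for t,z in [('line_left',.096),('line_right',.096),('board_handle',.088),('tray_label',.141),('scanner_head',.194),('scanner_window',.167),('mat_top',.084),('counter_edge',.08),('carton',.17),('jar',.185),('mustard',.22),('pot',.14),('tray2',.17)]:
        try: r=masks_of(t,n)
        except Exception as e: print(t,e); continue
        print(t,[(np.round(d['at']).tolist(),round(d['conf'],2),int(d['pixels'].sum()),np.round(onz(c,d['at'],z),3)[:2].tolist()) for d in r[:4]])
E
```

```text
pics
{'clock': np.float64(0.0), 'joint_pos': array([1.132, 0.241, 0.004, 1.335, 0.   , 1.571]), 'joint_vel': array([ 0.   ,  0.   ,  0.   ,  0.001,  0.   , -0.001]), 'tau': array([-1.0000e-03, -3.7232e+01,  2.5241e+01,  1.7000e-02,  0.0000e+00,
       -0.0000e+00]), 'eef_pos': array([0.212, 0.452, 0.23 ]), 'tool_rot': array([ 0.218,  0.976, -0.001, -0.   ]), 'ft_force': array([ 0.281, -0.807,  0.319]), 'ft_torque': array([-0.003, -0.015,  0.054]), 'grip_width': np.float64(0.086)}
top [[0.007, -0.986, 0.165, 0.266], [-1.0, -0.005, 0.012, 0.022], [-0.011, -0.165, -0.986, 1.865], [0.0, 0.0, 0.0, 1.0]] (np.float64(508.3740416854324), 317.2967557704602, 202.70394039620615, -0.14079591185441542)
line_left [([322.0, 190.0], 0.94, 2484, [0.609, 0.029])]
line_right [([321.0, 192.0], 0.84, 2534, [0.601, 0.032]), ([253.0, 191.0], 0.29, 1209, [0.604, 0.274])]
board_handle [([322.0, 191.0], 0.88, 2518, [0.606, 0.028])]
tray_label [([379.0, 283.0], 0.65, 1410, [0.282, -0.166]), ([326.0, 151.0], 0.61, 1587, [0.739, 0.014]), ([282.0, 277.0], 0.59, 1592, [0.301, 0.159])]
scanner_head [([399.0, 195.0]
[... 1039 characters left out ...]
 [0.757, 0.011]), ([244.0, 190.0], 0.78, 1368, [0.388, -0.185]), ([324.0, 163.0], 0.59, 1150, [0.403, 0.103])]
scanner_head [([249.0, 244.0], 0.66, 896, [0.615, -0.251])]
scanner_window [([246.0, 241.0], 0.98, 899, [0.586, -0.251])]
mat_top [([261.0, 252.0], 0.69, 536, [0.596, -0.218])]
counter_edge [([296.0, 292.0], 0.89, 42882, [0.763, -0.177]), ([245.0, 240.0], 0.19, 842, [0.527, -0.246])]
carton [([393.0, 191.0], 0.83, 1500, [0.633, 0.233])]
jar [([443.0, 181.0], 0.88, 681, [0.685, 0.389])]
mustard [([418.0, 155.0], 0.93, 550, [0.577, 0.361])]
pot [([453.0, 162.0], 0.84, 452, [0.607, 0.506])]
tray2 [([203.0, 265.0], 0.9, 461, [0.606, -0.39]), ([182.0, 261.0], 0.72, 2252, [0.565, -0.44])]
```

```bash
python3 - <<'E'
import cv2
a=cv2.imread('pics/top0.png')[110:320,170:500]; b=cv2.imread('pics/scene0.png')[120:370,130:480]
cv2.imwrite('pics/topc.png',cv2.resize(a,None,fx=2.4,fy=2.4,interpolation=cv2.INTER_CUBIC))
cv2.imwrite('pics/scenec.png',cv2.resize(b,None,fx=2.25,fy=2.25,interpolation=cv2.INTER_CUBIC))
E
```

```text
(no output)
```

View pics/topc.png

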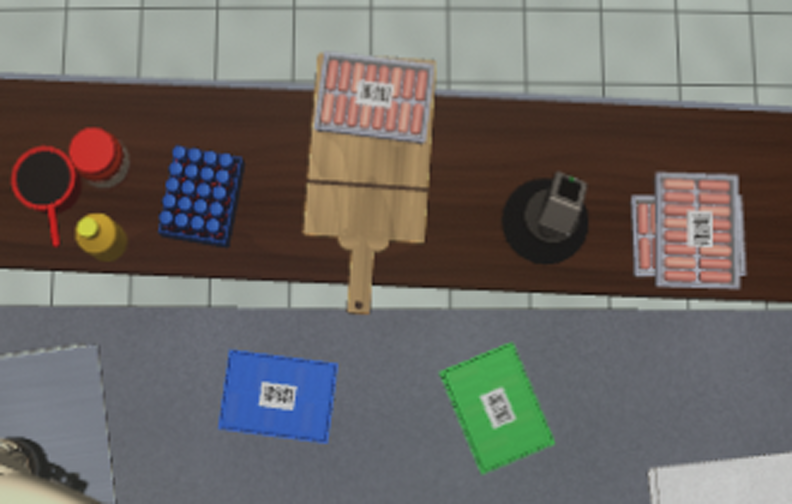

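View pics/scenec.png

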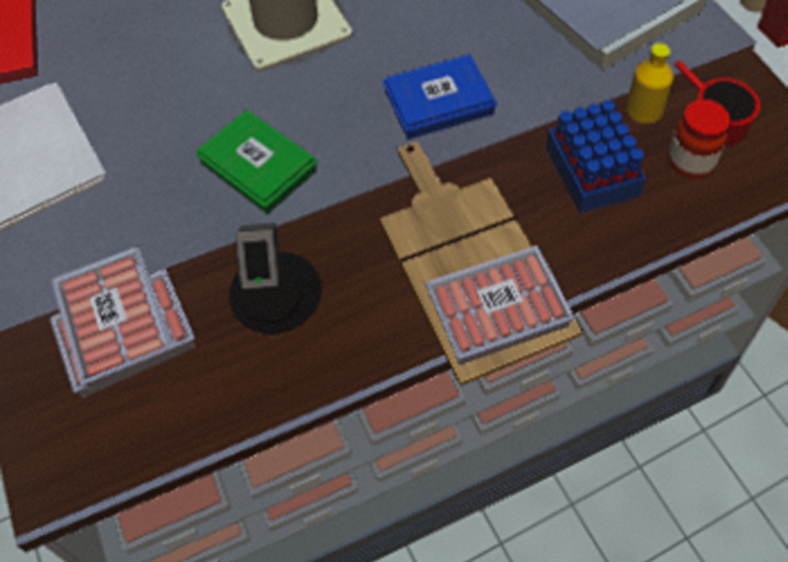

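Top crop: the board's handle is at about (360,277), its line runs (307,183)–(429,189), and the label is at (375,92). The mat is centred at about (545,220), with the scanner looking roughly +x. The carton is left of the board, and the blue and green look-alikes lie on the work table. Next I turn these pixels into positions.

```bash
cat >> h.py <<'E'
def fromto(Rt,pt):
    "moves to bring tool to rot Rt, pos pt: shift in tool axes mm, rotvec deg"
    o=get_obs(); A=R.from_quat(o['tool_rot']); p=np.array(o['eef_pos'])
    return np.round(A.inv().apply(np.array(pt)-p)*1000,1), np.round((A.inv()*R.from_matrix(Rt)).as_rotvec(degrees=True),1)
def rot(yaw,tilt):
    "tool pointing down with y along yaw'd y; tilt deg: fingers lean forward(+x)"
    B=np.array([[-1,0,0],[0,1,0],[0,0,-1.]])
    return (R.from_euler('z',yaw,degrees=True)*R.from_euler('y',-tilt,degrees=True)).as_matrix()@B
E
python3 - <<'E'
from h import *
ct,cs=cam('top'),cam('scene')
T=lambda u,v:(170+u/2.4,110+v/2.4); S=lambda u,v:(130+u/2.25,120+v/2.25)
for n,z,a,b in [('L',.096,T(307,183),S(400,259)),('Rr',.096,T(429,189),S(513,218)),('label',.141,T(375,92),S(499,296)),('mat',.084,T(545,220),S(276,291)),
 ('hnd end',.096,T(359,312),S(407,145)),('edgeA',.08,T(0,77),S(788,205)),('edgeB',.08,T(792,106),S(22,546)),('padc',.21,T(572,187),S(259,262)),
 ('deckbackL',.096,T(303,235),None),('deckbackR',.096,T(425,243),None)]:
    p=onz(ct,a,z); q=onz(cs,b,z) if b else p; print(n,np.round(p[:2],3),np.round(q[:2],3), np.round(tri([ray(ct,a),ray(cs,b)]),3) if b else '')
for yaw in (-20,): 
    print(fromto(rot(yaw,0),[.45,-.2,.36]), rot(yaw,0).round(2).tolist())
print(cam('wrist')[:4], camera_model('wrist')['T_tool_cam'])
E
```

```text
L [0.622 0.113] [ 0.614 -0.065] [0.607 0.031 0.054]
Rr [ 0.614 -0.067] [0.628 0.111] [0.638 0.005 0.188]
label [0.749 0.013] [0.749 0.014] [0.749 0.014 0.141]
mat [ 0.57 -0.24] [ 0.574 -0.238] [ 0.571 -0.239  0.08 ]
hnd end [0.431 0.035] [0.436 0.036] [0.432 0.036 0.091]
edgeA [0.79  0.591] [0.792 0.497] [0.783 0.574 0.027]
edgeB [ 0.75  -0.627] [ 0.756 -0.645] [ 0.753 -0.64   0.068]
padc [ 0.595 -0.26 ] [ 0.598 -0.253] [ 0.596 -0.256  0.209]
deckbackL [0.544 0.118] [0.544 0.118] 
deckbackR [ 0.533 -0.061] [ 0.533 -0.061] 
(array([-492.4, -489.9, -128.7]), array([ 0. , -0. , -5.1])) [[-0.94, 0.34, 0.0], [0.34, 0.94, 0.0], [0.0, 0.0, -1.0]]
(np.float64(318.35903492075386), 319.2633886487646, 200.66171235638868, 0.02131850279217057) [[ 6.48669717e-04 -9.47050521e-01 -3.21083930e-01  8.29290134e-02]
 [ 9.99999786e-01  6.40846765e-04  1.30044864e-04  5.49529042e-04]
 [ 8.26065410e-05 -3.21083945e-01  9.47050734e-01 -1.43293284e-01]
 [ 0.00000000e+00  0.00000000e+00  0.00000000e+00  1.00000000e+00]]
```

{"op": "jog_arm", "data": {"deltas": [[[-34,-33,-8,0,0,0,85],[-34,-33,-8,0,0,0,85],[-34,-33,-8,0,0,0,85],[-34,-33,-6,0,0,0,85],[-34,-33,0,0,0,0,85]]]}}

```text
clock: 1.9
eef_pos: [0.2981, 0.2299, 0.2607]
tool_rot: [0.211, 0.977, 0.0, 0.001]
ft_force: [1.4, -0.3, -0.6]
grip_width: 0.0843
```

{"op": "jog_arm", "data": {"deltas": [[[-34,-33,-5,0,0,0,85],[-34,-33,-5,0,0,0,85],[-34,-33,-5,0,0,0,85],[-34,-33,0,0,0,0,85],[-34,-33,0,0,0,0,85]]]}}

```text
clock: 2.4
eef_pos: [0.3868, 0.0003, 0.2785]
tool_rot: [0.21, 0.978, 0.002, 0.004]
ft_force: [0.8, 1.0, -0.3]
grip_width: 0.085
```

```bash
python3 - <<'E'
from h import *
o=get_obs(); print(o['clock'],o['eef_pos'],o['joint_pos'],o['ft_force']); A=rot(-28,30); h=np.array([.572,-.24,.194]); print(fromto(A,h-.1*A[:,2]), h-.1*A[:,2])
E
```

```text
2.4 [3.86755684e-01 2.56711903e-04 2.78514280e-01] [-7.25398951e-04 -1.00377310e-02 -1.60028981e-01  1.41214822e+00
  1.77022820e-03  4.22842208e-01] [ 0.75986528  0.99210048 -0.25931667]
(array([-217.7, -139.6,   -1.2]), array([  1.3, -29.6,   3.6])) [ 0.52785262 -0.21652642  0.28060254]
```

{"op": "jog_arm", "data": {"deltas": [[[-43,-28,0,0,-6.2,0.7,85],[-43,-28,4,0,-6.2,0.7,85],[-42,-28,9,0,-6.2,0.7,85],[-41,-28,13,0,-6.2,0.7,85],[-39,-28,17,0,-6,0.7,85]]]}}

```text
clock: 2.9
eef_pos: [0.5141, -0.2148, 0.2858]
tool_rot: [0.236, 0.931, -0.058, 0.274]
ft_force: [0.5, 0.6, -0.5]
grip_width: 0.0849
```

```bash
python3 - <<'E'
from h import *
o=get_obs(); print(o['clock'],o['eef_pos'],o['joint_pos'],o['ft_force']); c=cam('wrist'); im=camera('wrist'); 
for t,z in [('scanner_head',.194),('mat_top',.084),('scanner_foot',.09)]:
    for d in masks_of(t,'wrist')[:2]:
        print(t,d['at'],round(d['conf'],2),int(d['pixels'].sum()),onz(c,d['at'],z).round(3)); cs,_=cv2.findContours(d['pixels'].astype(np.uint8),0,2); 
save(im,'w1.png')
A=rot(-28,30); h=np.array([.572,-.24,.194]); print(fromto(A,h-.1*A[:,2]))
E
```

```text
2.9 [ 0.51409106 -0.21476791  0.28576492] [-0.37012491 -0.07508087 -0.36794354  0.71217055 -0.04700633  0.11243926] [ 0.49036793  0.57471858 -0.48254496]
scanner_head [315.5, 166.8] 0.59 9021 [ 0.534 -0.226  0.194]
mat_top [328.3, 93.4] 0.9 5901 [ 0.549 -0.218  0.084]
scanner_foot [314.2, 166.5] 0.62 8963 [ 0.625 -0.276  0.09 ]
(array([-11.2,   4.4,  10.9]), array([ 0.9,  2. , -0.7]))
```

View pics/w1.png

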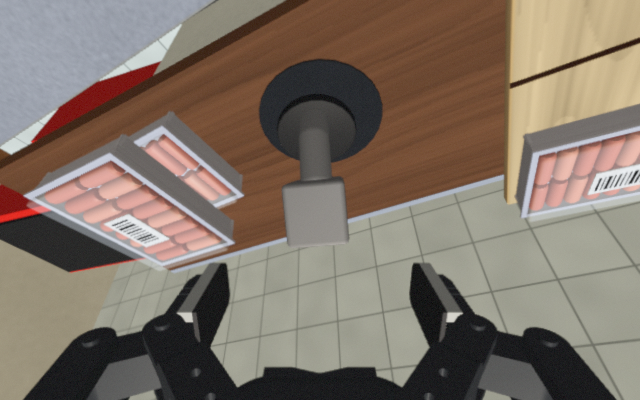

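The wrist picture shows the scanner's tail face with corners at about (285,184), (345,180), (348,240) and (288,244), and the mat at (321,110). I fit the upright scanner's x, y and yaw to those corners.

```bash
python3 - <<'E'
from h import *
from scipy.optimize import least_squares
c=cam('wrist'); g=cv2.cvtColor(cv2.imread('pics/w1.png'),cv2.COLOR_BGR2GRAY)
k=np.float32([[285,184],[345,180],[348,240],[288,244]]).reshape(-1,1,2)
k=cv2.cornerSubPix(g,k,(5,5),(-1,-1),(3,50,.01)).reshape(-1,2); print(k.tolist())
s=2**.5/2
# image: right=+y, up = toward robot/down => corners (y,dep) ; axes: sight f=(s,0,-s), up-normal u=(s,0,s)
L=[(-1,-1),(1,-1),(1,1),(-1,1)]
def pts(q):
    Y=R.from_euler('z',q[2]).as_matrix(); 
    return [np.array([q[0],q[1],.194+(q[3] if len(q)>3 else 0)])+Y@(np.array([s,0,-s])*-.0375+np.array([0,.024*a,0])+np.array([s,0,s])*.025*b) for a,b in L]
f=lambda q:np.concatenate([proj(c,p)-kk for p,kk in zip(pts(q),k)])
for x0 in ([.572,-.24,-.5],[.572,-.24,-.5,0]):
    r=least_squares(f,x0,x_scale=.01); print(r.x.round(4),np.degrees(r.x[2]),r.fun.round(1))
x,y,yaw=least_squares(f,[.572,-.24,-.5],x_scale=.01).x[:3]
A=rot(np.degrees(yaw),30); h=np.array([x,y,.194])
for d in (-.05,.022): print(d,fromto(A,h+d*A[:,2]))
m=[onz(c,p,.084) for p in [(260,112),(382,110),(321,59)]]; print(np.round(m,3).tolist(), 'mat',np.round((m[0]+m[1])/2,3))
E
```

```text
[[283.410888671875, 187.33958435058594], [342.1280822753906, 182.0494384765625], [347.6075134277344, 241.90113830566406], [288.0, 244.0]]
[ 0.5747 -0.2449 -0.3941] -22.582255969561924 [-3.5 -3.2  2.9 -3.2  2.4  4.  -1.8  6.3]
[ 0.5938 -0.2553 -0.4011 -0.0172] -22.983037107933676 [ 0.4 -1.1 -0.1 -0.3 -1.3 -0.1  1.1  1.5]
-0.05 (array([-13.6,  -1.9,  63.3]), array([-1.8,  2.1, -5.4]))
0.022 (array([-10.9,   0.3, 135.3]), array([-1.8,  2.1, -5.4]))
[[0.529, -0.286, 0.084], [0.588, -0.175, 0.084], [0.511, -0.205, 0.084]] mat [ 0.559 -0.23   0.084]
```

{"op": "jog_arm", "data": {"deltas": [[[-7,-1,15,-0.9,1,-2.7,85],[-6,-1,25,-0.9,1,-2.7,85],[0,0,20,0,0,0,85]]]}}

```text
clock: 3.4
eef_pos: [0.5518, -0.2304, 0.2435]
tool_rot: [0.185, 0.947, -0.05, 0.256]
ft_force: [0.6, 0.2, 0.0]
grip_width: 0.0849
```

```bash
python3 - <<'E'
from h import *
c=cam('wrist'); im=camera('wrist'); save(im[60:380,170:470],'w2.png')
A=rot(-22.7,30); h=np.array([.5747,-.2449,.194])
for d in (.019,): print(d,fromto(A,h+d*A[:,2]))
o=get_obs(); print(o['clock'],o['ft_force'])
s=2**.5/2; Y=R.from_euler('z',-22.7,degrees=True).as_matrix()
for a,b in [(-1,-1),(1,-1),(1,1),(-1,1)]: print(proj(c,h+Y@(np.array([s,0,-s])*-.0375+np.array([0,.024*a,0])+np.array([s,0,s])*.025*b)).round(0)-[170,60])
E
```

```text
0.019 (array([-1.1, -5.2, 72.3]), array([0.3, 0. , 0.5]))
3.45 [ 0.34873264 -0.16981072 -1.19499116]
[ 97. 122.]
[184. 123.]
[182. 212.]
[ 97. 211.]
```

View pics/w2.png

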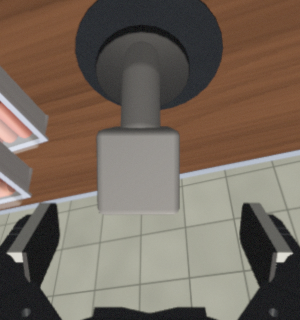

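The head sits squarely between the fingers: its face spans columns 98–180, against a prediction of 97–184. Now I descend and grip.

{"op": "jog_arm", "data": {"deltas": [[[-1,-5.5,0,0.3,0,0.5,85],[0,0,26,0,0,0,85],[0,0,26,0,0,0,85],[0,0,20,0,0,0,85],[0,0,0,0,0,0,44]]]}}

```text
clock: 3.95
eef_pos: [0.5849, -0.246, 0.1807]
tool_rot: [0.188, 0.947, -0.051, 0.254]
ft_force: [-1.1, 0.2, -0.3]
grip_width: 0.073
```

{"op": "jog_arm", "data": {"deltas": [[[0,0,0,0,0,0,35],[0,0,0,0,0,0,35],[0,0,0,0,0,0,30],[0,0,0,0,0,0,30]]]}}

```text
clock: 4.35
eef_pos: [0.584, -0.2447, 0.1842]
tool_rot: [0.187, 0.947, -0.051, 0.255]
ft_force: [-0.7, 0.5, -2.7]
grip_width: 0.0473
```

```bash
cat >> h.py <<'E'
G_p=np.array([.584,-.2447,.1842]); G_R=R.from_quat([.187,.947,-.051,.255])
h0=np.array([.5747,-.2449,.196]); 
_z=G_R.as_matrix()[:,1]; yaw0=np.arctan2(-_z[0],_z[1]); S_R=R.from_euler('z',yaw0)
rel_R=G_R.inv()*S_R; rel_p=G_R.inv().apply(h0-G_p)   # scanner in tool
def tool_for(SR,h):
    TR=SR*rel_R.inv(); return TR.as_matrix(), h-TR.apply(rel_p)
def aim(label,off,dist,yaw):
    SR=R.from_euler('z',yaw,degrees=True)*R.from_euler('y',90-off-45,degrees=True)
    f=SR.apply([.5**.5,0,-.5**.5]); return tool_for(SR,np.array(label)-(dist+.0385)*f)
E
python3 - <<'E'
from h import *
print(np.degrees(yaw0),rel_p,rel_R.as_matrix().round(2).tolist())
A,p=aim([.749,.014,.141],20,.17,-3.7); print(p,A.round(2).tolist(),fromto(A,p)); print(get_obs()['joint_pos'].round(2))
E
```

```text
-22.35939185100515 [ 0.00144568 -0.00373727 -0.01448146] [[-0.86, -0.0, -0.5], [-0.0, 1.0, -0.0], [0.5, -0.0, -0.86]]
[0.68081108 0.02214018 0.32262878] [[-0.99, 0.06, 0.09], [0.06, 1.0, -0.01], [-0.09, -0.0, -1.0]] (array([ -59. ,  283.6, -125.9]), array([ -5.7,  24.7, -18. ]))
[-0.4   0.18 -0.35  0.51  0.   -0.01]
```

{"op": "jog_arm", "data": {"deltas": [[[-15,0,-26,0,0,0,30],[-20,0,-36,0,0,0,30],[-20,0,-36,0,0,0,30]]]}}

```text
clock: 4.65
eef_pos: [0.5757, -0.2411, 0.2879]
tool_rot: [0.188, 0.95, -0.048, 0.244]
ft_force: [0.9, 0.2, -2.1]
grip_width: 0.0472
```

```bash
python3 - <<'E'
from h import *
o=get_obs(); print(o['clock'],o['eef_pos'],o['ft_force'],o['grip_width'])
A,p=aim([.749,.014,.141],20,.17,-3.7); print(fromto(A,p)); c=cam('wrist'); im=camera('wrist'); save(im[:,100:560],'w3.png')
E
```

```text
4.65 [ 0.57566816 -0.24106059  0.28788522] [ 0.85102075  0.23349062 -2.14995516] 0.04715709107245666
(array([-14. , 283.4, -31.8]), array([ -5.4,  23.4, -18.1]))
```

View pics/w3.png

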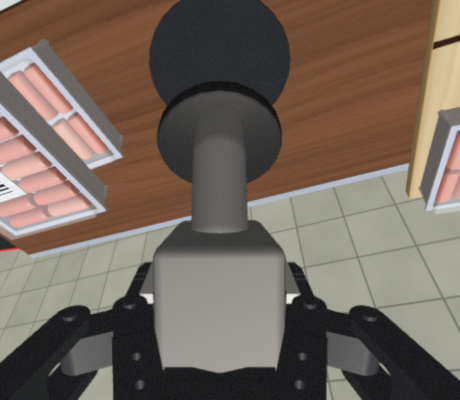

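{"op": "jog_arm", "data": {"deltas": [[[-3,46,-14,-0.9,3.9,-3,30],[-3,46,-12,-0.9,3.9,-3,30],[-3,46,-6,-0.9,3.9,-3,30],[-3,46,-5,-0.9,3.9,-3,30],[-3,46,-5,-0.9,3.9,-3,30]]]}}

```text
clock: 5.2
eef_pos: [0.637, -0.0217, 0.3426]
tool_rot: [0.061, 0.995, -0.013, 0.083]
ft_force: [1.7, -0.3, -3.9]
grip_width: 0.0475
```

```bash
sed -i 's/^def tool_for/rel_p[1]=0\ndef tool_for/' h.py; python3 - <<'E'
from h import *
o=get_obs(); print(o['clock'],o['eef_pos'],o['ft_force'],o['grip_width'])
A,p=aim([.749,.014,.141],20,.17,-3.7); print(fromto(A,p))
E
```

```text
5.2 [ 0.63698671 -0.02169637  0.34259919] [ 1.65552518 -0.26257756 -3.8866105 ] 0.04753776099411322
(array([-34.5,  45.5,  25.4]), array([-1.3,  4.4, -3.3]))
```

{"op": "jog_arm", "data": {"deltas": [[[-17,23,12,-0.6,2.2,-1.7,30],[-17,23,12,-0.6,2.2,-1.6,30]]]}}

```text
clock: 5.4
eef_pos: [0.6811, 0.0257, 0.3271]
tool_rot: [0.028, 0.998, -0.001, 0.048]
ft_force: [1.6, -0.9, -2.1]
grip_width: 0.0473
```

```bash
python3 - <<'E'
from h import *
o=get_obs(); print(o['clock'],o['eef_pos'],o['ft_force'],o['grip_width'])
A,p=aim([.749,.014,.141],20,.17,-3.7); print(fromto(A,p))
c=cam('wrist'); im=camera('wrist')
for d in masks_of('tray_label','wrist')[:3]: print('tray',d['at'],d['conf'],int(d['pixels'].sum()),onz(c,d['at'],.141))
save(im,'w4.png'); ct=cam('top'); it=camera('top')
for d in masks_of('tray_label','top')[:3]: print('tray',d['at'],d['conf'],int(d['pixels'].sum()),onz(ct,d['at'],.141))
save(cv2.resize(it[120:300,270:450],None,fx=2,fy=2),'t4.png'); a=cv2.imread('pics/w4.png'); b=cv2.imread('pics/t4.png')
si=camera('scene'); save(cv2.resize(si[120:300,240:440],(400,360)),'s4.png'); s=cv2.imread('pics/s4.png')
can=np.zeros((600,800,3),np.uint8); can[:240,:384]=cv2.resize(a,(384,240)); can[240:600,:360]=b; can[240:600,400:]=s; cv2.imwrite('pics/m4.png',can)
E
```

```text
5.4 [0.68111297 0.0257121  0.32708733] [ 1.55998519 -0.93576235 -2.08594407] 0.047257023493093124
(array([ 0.6, -7.3,  4.4]), array([0.1, 0.3, 0.4]))
tray [278.3, 199.0] 0.89 5889 [ 0.72479114 -0.02125345  0.141     ]
tray [378.5, 285.0] 0.85 1550 [ 0.27570052 -0.16452359  0.141     ]
tray [343.2, 154.9] 0.68 240 [ 0.72524698 -0.04598579  0.141     ]
tray [274.7, 265.1] 0.68 600 [0.34034108 0.1859524  0.141     ]
```

View pics/m4.png

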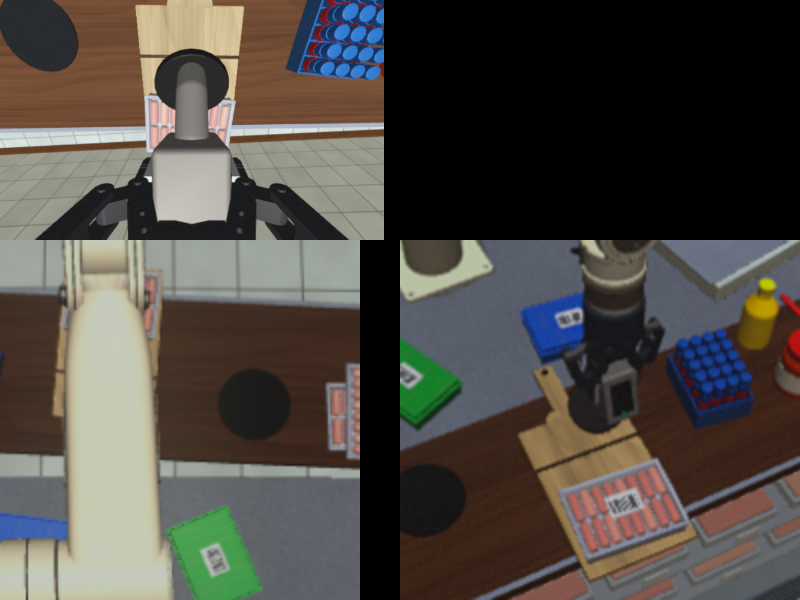

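Wrist view: the tray's rear corners are at about (243,162) and (390,163). In the scene view the label is unmoved at (352,251), and the scanner window faces it. I correct the remaining 7 mm and then hold.

{"op": "jog_arm", "data": {"deltas": [[[0.6,-7.3,4.4,0,0.3,0.4,30],[0,0,0,0,0,0,30],[0,0,0,0,0,0,30]]]}}

```text
clock: 5.95
eef_pos: [0.6777, 0.0131, 0.326]
tool_rot: [0.035, 0.998, -0.002, 0.047]
ft_force: [-0.0, -0.5, -2.4]
grip_width: 0.0476
```

```bash
python3 - <<'E'
from h import *
A,p=aim([.749,.014,.141],20,.17,-3.7); print(fromto(A,p)); print(get_obs()['eef_pos'],get_obs()['joint_vel'].round(3))
c=cam('wrist'); im=camera('wrist'); d=[d for d in masks_of('tray_label','wrist')][0]['pixels']
ys,xs=np.nonzero(d); r0=ys.min(); print(r0)
for r in (r0+8,r0+30,r0+60):
    x=xs[ys==r]; a=onz(c,(x.min(),r),.141); b=onz(c,(x.max(),r),.141); print(r,x.min(),x.max(),a.round(4)[:2],b.round(4)[:2],((a+b)/2).round(4))
E
```

```text
(array([-2.2,  5.5,  3.6]), array([ 0. ,  0.3, -0.4]))
[0.67765595 0.01311751 0.32597182] [-0.023 -0.024 -0.023 -0.005 -0.009 -0.002]
158
166 253 396 [ 0.6806 -0.0561] [0.6911 0.0935] [0.6858 0.0187 0.141 ]
188 253 400 [ 0.7052 -0.0599] [0.7163 0.0985] [0.7108 0.0193 0.141 ]
218 255 396 [ 0.7415 -0.0633] [0.7526 0.0952] [0.7471 0.016  0.141 ]
```

{"op": "jog_arm", "data": {"deltas": [[[-2,6,3,0,0.3,-0.4,30],[0,0,0,0,0,0,30],[0,0,0,0,0,0,30],[0,0,0,0,0,0,30],[0,0,0,0,0,0,30]]]}}

```text
clock: 6.55
eef_pos: [0.6806, 0.0197, 0.324]
tool_rot: [0.031, 0.998, -0.002, 0.045]
ft_force: [1.1, 0.8, -2.8]
grip_width: 0.0478
```

```bash
python3 - <<'E'
from h import *
A,p=aim([.749,.0145,.141],20,.17,-3.7); print(fromto(A,p)); print(get_obs()['eef_pos'],get_obs()['joint_vel'].round(3))
E
```

```text
(array([ 0.1, -0.8,  1.4]), array([0.1, 0.1, 0.1]))
[0.68056198 0.01967137 0.324025  ] [ 0.003  0.002  0.003 -0.    -0.    -0.   ]
```

{"op": "jog_arm", "data": {"deltas": [[[0,0,0,0,0,0,30],[0,0,0,0,0,0,30],[0,0,0,0,0,0,30],[0,0,0,0,0,0,30],[0,0,0,0,0,0,30]]]}}

```text
clock: 7.05
eef_pos: [0.6806, 0.0197, 0.3237]
tool_rot: [0.031, 0.998, -0.002, 0.045]
ft_force: [0.2, -0.2, -2.7]
grip_width: 0.0472
```

{"op": "jog_arm", "data": {"deltas": [[[0,0,0,0,0,0,30],[0,0,0,0,0,0,30],[0,0,0,0,0,0,30],[0,0,0,0,0,0,30],[0,0,0,0,0,0,30]]]}}

```text
clock: 7.55
eef_pos: [0.6806, 0.0197, 0.3238]
tool_rot: [0.031, 0.998, -0.002, 0.045]
ft_force: [-0.2, 0.6, -2.4]
grip_width: 0.0478
```

{"op": "jog_arm", "data": {"deltas": [[[0,0,0,0,0,0,30],[0,0,0,0,0,0,30],[0,0,0,0,0,0,30],[0,0,0,0,0,0,30]]]}}

```text
clock: 7.95
eef_pos: [0.6806, 0.0197, 0.3238]
tool_rot: [0.031, 0.998, -0.002, 0.045]
ft_force: [-0.1, -0.1, -2.3]
grip_width: 0.0473
```

```bash
python3 - <<'E'
from h import *
A,p=aim([.749,.0145,.141],20,.17,-3.7); print(fromto(A,p)); print(get_obs()['clock'],get_obs()['joint_vel'].round(3))
w=camera('wrist'); s=camera('scene'); a=cv2.resize(s[130:280,270:420],(480,480),interpolation=cv2.INTER_CUBIC); save(a,'s5.png')
E
```

```text
(array([ 0. , -0.8,  1.2]), array([0. , 0. , 0.1]))
7.95 [ 0.001  0.002  0.001  0.001 -0.001  0.001]
```

View pics/s5.png

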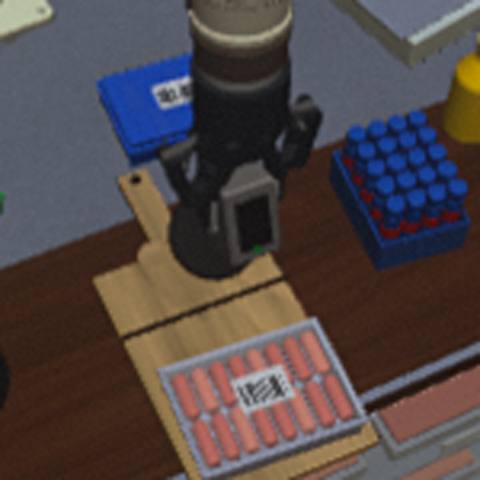

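The scene crop shows the window side towards the label, with the green lamp at (258,250). The arm held still for about 1.9 s. Next I check the pad's projection against slip and plan the return.

```bash
python3 - <<'E'
from h import *
o=get_obs(); TR=R.from_quat(o['tool_rot']); SR=TR*rel_R; h=o['eef_pos']+TR.apply(rel_p); c=cam('scene'); s=.5**.5
f=SR.apply([s,0,-s]); u=SR.apply([s,0,s]); y=SR.apply([0,1,0])
for a,b in [(-1,-1),(1,-1),(1,1),(-1,1)]: print(((proj(c,h+.025*u+.0375*a*f+.024*b*y)-[270,130])*3.2).round())
w=h+.0385*f; print('window',w.round(3),'hit',(w+f*(.141-w[2])/f[2]).round(3),'dist',(.141-w[2])/f[2], 'off',np.degrees(np.arccos(-f[2])))
A,p=tool_for(R.from_euler('z',-22.4,degrees=True),np.array([.573,-.2405,.294])); print(p,fromto(A,p))
E
```

```text
[220. 191.]
[230. 265.]
[282. 245.]
[273. 171.]
window [0.691 0.019 0.302] hit [0.75  0.015 0.141] dist 0.1712791382375131 off 20.031258892745598
[ 0.58087598 -0.24376187  0.28220458] (array([  86.4, -269.1,   34. ]), array([  5.8, -24.7,  18.1]))
```

{"op": "jog_arm", "data": {"deltas": [[[12,-46,-4,1,-4.1,3,30],[12,-46,-2,1,-4.1,3,30],[12,-46,0,1,-4.1,3,30],[12,-46,4,1,-4.1,3,30],[12,-46,6,1,-4.1,3,30]]]}}

```text
clock: 8.55
eef_pos: [0.5911, -0.1987, 0.3021]
tool_rot: [0.161, 0.96, -0.045, 0.224]
ft_force: [0.5, 0.4, -3.0]
grip_width: 0.0471
```

```bash
python3 - <<'E'
from h import *
print(get_obs()['clock'],get_obs()['eef_pos'])
A,p=tool_for(R.from_euler('z',-22.4,degrees=True),np.array([.573,-.2405,.274])); print(p,fromto(A,p))
E
```

```text
8.55 [ 0.59107055 -0.19865746  0.30205726]
[ 0.58087598 -0.24376187  0.26220458] (array([ 13.3, -45.4,  38.6]), array([ 0.8, -3.8,  3.1]))
```

{"op": "jog_arm", "data": {"deltas": [[[6,-20,10,0.4,-2,1.6,30],[5,-18,14,0.4,-1.6,1.4,30],[0,0,8,0,0,0,30],[0,0,0,0,0,0,30]]]}}

```text
clock: 8.95
eef_pos: [0.5725, -0.2418, 0.2657]
tool_rot: [0.192, 0.947, -0.053, 0.252]
ft_force: [0.5, -0.1, -2.0]
grip_width: 0.0474
```

```bash
python3 - <<'E'
from h import *
o=get_obs(); print(o['clock'],o['eef_pos'],o['ft_force'])
A,p=tool_for(R.from_euler('z',-22.4,degrees=True),np.array([.573,-.2405,.204])); print(p,fromto(A,p))
c=cam('wrist'); im=camera('wrist')
for d in masks_of('mat_top','wrist')[:2]:
    k=max(cv2.findContours(d['pixels'].astype(np.uint8),0,1)[0],key=len)[:,0]; P=np.array([onz(c,q,.084)[:2] for q in k.astype(float)])
    from scipy.optimize import least_squares
    r=least_squares(lambda q:np.hypot(*(P-q).T)-.065,[.57,-.24],loss='soft_l1',f_scale=.002); print(d['conf'],r.x,np.median(abs(r.fun)))
save(im,'w6.png')
E
```

```text
8.95 [ 0.57252368 -0.2417527   0.26567953] [ 0.45698614 -0.11377963 -1.95935981]
[ 0.58087598 -0.24376187  0.19220458] (array([29.2,  1.6, 68. ]), array([-0.4, -0.3, -0.5]))
0.64 [ 0.57255321 -0.23919701] 0.000838747257238523
0.48 [ 0.79072841 -0.33395119] 0.14762627368392062
```

View pics/w6.png

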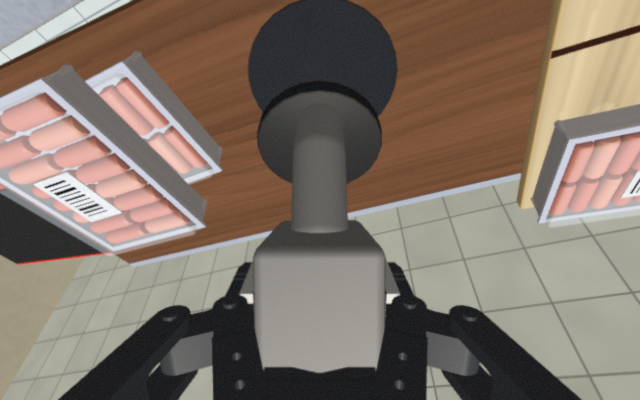

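Mat centre is at (0.5726, -0.2392), agreeing with the top view to about 1 mm. I lower over it.

{"op": "jog_arm", "data": {"deltas": [[[9,0.8,22,-0.3,-0.3,-0.5,30],[9,0.4,20,0,0,0,30],[9,0.4,18,0,0,0,30],[0,0,0,0,0,0,30]]]}}

```text
clock: 9.45
eef_pos: [0.5878, -0.2403, 0.2064]
tool_rot: [0.183, 0.947, -0.052, 0.26]
ft_force: [-0.7, 0.1, -3.6]
grip_width: 0.0476
```

```bash
python3 - <<'E'
from h import *
o=get_obs(); print(o['clock'],o['eef_pos'],o['ft_force'])
A,p=tool_for(R.from_euler('z',-22.4,degrees=True),np.array([.573,-.240,.195])); print(p,fromto(A,p))
E
```

```text
9.45 [ 0.58784796 -0.24025251  0.20642716] [-0.73985596  0.08547513 -3.60127568]
[ 0.58087598 -0.24326187  0.18320458] (array([16.5, -5.3, 17.2]), array([0.2, 0.6, 0.5]))
```

{"op": "jog_arm", "data": {"deltas": [[[6,-2.5,6,0.2,0.6,0.5,30],[6,-1.5,6,0,0,0,30],[0,0,0,0,0,0,30]]]}}

```text
clock: 9.75
eef_pos: [0.5857, -0.2418, 0.193]
tool_rot: [0.186, 0.947, -0.051, 0.258]
ft_force: [-0.4, -0.4, -2.9]
grip_width: 0.0474
```

```bash
python3 - <<'E'
from h import *
o=get_obs(); print(o['clock'],o['eef_pos'],o['ft_force'])
A,p=tool_for(R.from_euler('z',-22.4,degrees=True),np.array([.573,-.240,.195])); print(p,fromto(A,p))
E
```

```text
9.75 [ 0.58567392 -0.24176102  0.19298744] [-0.39383187 -0.39080563 -2.8989042 ]
[ 0.58087598 -0.24326187  0.18320458] (array([ 8.3, -3.2,  6.5]), array([0.1, 0.3, 0.1]))
```

{"op": "jog_arm", "data": {"deltas": [[[5,-2,4,0.1,0.3,0,30],[2.5,-1,2,0,0,0,30],[0,0,0,0,0,0,30]]]}}

```text
clock: 10.05
eef_pos: [0.582, -0.2439, 0.1855]
tool_rot: [0.187, 0.947, -0.052, 0.256]
ft_force: [0.2, -0.1, -3.0]
grip_width: 0.0471
```

{"op": "jog_arm", "data": {"deltas": [[[0.7,0,1.3,0,0,0,30],[0,0,0,0,0,0,30]]]}}

```text
clock: 10.25
eef_pos: [0.5821, -0.2442, 0.1844]
tool_rot: [0.187, 0.947, -0.052, 0.257]
ft_force: [0.4, 1.1, -3.2]
grip_width: 0.0473
```

{"op": "jog_arm", "data": {"deltas": [[[0.7,0,1.3,0,0,0,30],[0,0,0,0,0,0,30]]]}}

```text
clock: 10.45
eef_pos: [0.5823, -0.2444, 0.1832]
tool_rot: [0.187, 0.947, -0.052, 0.257]
ft_force: [0.4, -0.9, -2.3]
grip_width: 0.0473
```

{"op": "jog_arm", "data": {"deltas": [[[0.7,0,1.3,0,0,0,30],[0,0,0,0,0,0,30]]]}}

```text
clock: 10.65
eef_pos: [0.583, -0.2447, 0.1826]
tool_rot: [0.187, 0.947, -0.052, 0.258]
ft_force: [0.4, -0.3, -2.9]
grip_width: 0.0477
```

{"op": "jog_arm", "data": {"deltas": [[[0.7,0,1.3,0,0,0,30],[0,0,0,0,0,0,30]]]}}

```text
clock: 10.85
eef_pos: [0.5837, -0.2451, 0.1825]
tool_rot: [0.187, 0.946, -0.052, 0.259]
ft_force: [0.3, 0.3, -3.0]
grip_width: 0.0471
```

{"op": "jog_arm", "data": {"deltas": [[[2,0,2,0,0.4,0,30],[0,0,0,0,0,0,30]]]}}

```text
clock: 11.05
eef_pos: [0.5848, -0.2456, 0.1832]
tool_rot: [0.187, 0.946, -0.052, 0.259]
ft_force: [-0.8, -0.5, -2.8]
grip_width: 0.0474
```

```bash
python3 - <<'E'
from h import *
for _ in range(3):
    o=get_obs(); print(o['clock'],o['eef_pos'].round(4),o['joint_pos'].round(4),o['joint_vel'].round(3),o['tau'].round(2),o['ft_force'].round(2),o['ft_torque'].round(3)); im=camera('wrist')
s=camera('scene'); c=cam('scene'); A,p=tool_for(R.from_euler('z',-22.4,degrees=True),np.array([.573,-.240,.195])); print(fromto(A,p))
TR=R.from_quat(o['tool_rot']);print((TR*rel_R).as_euler('ZYX',degrees=True), o['eef_pos']+TR.apply(rel_p))
a=np.vstack([cv2.resize(s[180:300,190:340],(600,480),interpolation=cv2.INTER_CUBIC)]); save(a,'s7.png')
E
```

```text
11.05 [ 0.5848 -0.2456  0.1832] [-0.3985  0.1799 -0.3601  0.4966  0.0019 -0.0081] [ 0.    -0.009  0.003 -0.003 -0.     0.   ] [-2.000e-02 -3.732e+01  2.813e+01 -4.450e+00  1.000e-02 -0.000e+00] [-0.82 -0.48 -2.84] [ 0.322  0.724 -0.041]
11.1 [ 0.5848 -0.2455  0.183 ] [-0.3985  0.1801 -0.3603  0.4965  0.0019 -0.0081] [ 0.     0.01  -0.011 -0.002 -0.001  0.   ] [-1.000e-02 -3.664e+01  2.729e+01 -4.180e+00  1.000e-02 -0.000e+00] [ 0.49 -0.37 -2.56] [0.34  0.71  0.022]
11.15 [ 0.5845 -0.2455  0.1825] [-0.3985  0.1804 -0.3608  0.4964  0.0018 -0.0081] [ 0.001 -0.     0.002 -0.001  0.001 -0.   ] [ 4.700e-01 -3.553e+01  2.716e+01 -4.000e+00  1.400e-01 -3.000e-02] [-2.13  0.01  2.01] [0.316 0.452 0.059]
(array([ 3.3,  0.6, -2.7]), array([-0.1,  0.4,  0.1]))
[-22.37532737  -0.39288038  -0.074611  ] [ 0.57655677 -0.24215162  0.19426086]
```

View pics/s7.png

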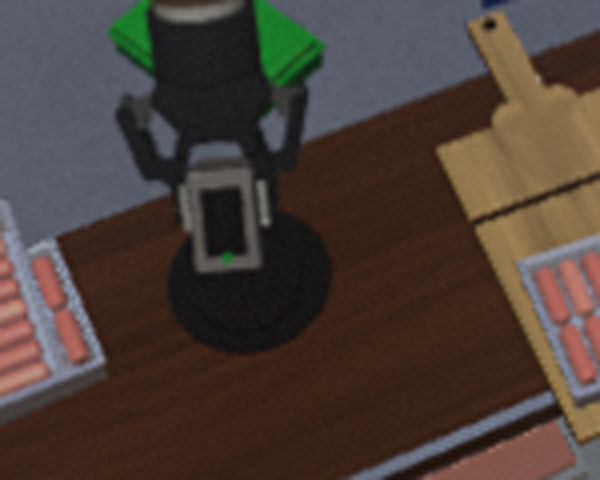

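The foot now touches the mat: fz has turned positive, and the computed head height of 0.194 m with 0.4° tilt fits an upright scanner. I release and back out along the tool axis.

{"op": "jog_arm", "data": {"deltas": [[[0,0,0,0,0,0,85],[0,0,0,0,0,0,85],[0,0,0,0,0,0,85],[0,0,0,0,0,0,85],[0,0,-10,0,0,0,85]]]}}

```text
clock: 11.75
eef_pos: [0.5801, -0.2435, 0.1904]
tool_rot: [0.187, 0.947, -0.052, 0.258]
ft_force: [-0.4, -0.2, 0.0]
grip_width: 0.085
```

```bash
python3 - <<'E'
from h import *
o=get_obs(); print(o['clock'],o['eef_pos'].round(4),o['grip_width'],o['ft_force'].round(1))
E
```

```text
11.75 [ 0.5801 -0.2435  0.1904] 0.08495888969036959 [-0.4 -0.2  0. ]
```

{"op": "jog_arm", "data": {"deltas": [[[0,0,-25,0,0,0,85],[0,0,-40,0,0,0,85],[0,0,-45,0,0,0,85],[0,0,-20,0,0,0,85]]]}}

```text
clock: 12.15
eef_pos: [0.5156, -0.2165, 0.3047]
tool_rot: [0.187, 0.947, -0.052, 0.255]
ft_force: [1.3, -0.5, 0.2]
grip_width: 0.0849
```

```bash
python3 - <<'E'
from h import *
o=get_obs(); print(o['clock'],o['eef_pos'].round(4),o['grip_width'],o['ft_force'].round(1),o['joint_pos'].round(2))
c=cam('wrist'); im=camera('wrist'); save(im,'w8.png'); s=camera('scene'); t=camera('top')
can=np.zeros((560,800,3),np.uint8); can[:250,:400]=cv2.resize(im,(400,250)); can[:250,400:]=cv2.resize(s[180:305,200:400],(400,250)); can[250:550,:]=cv2.resize(t[110:260,170:570],(800,300)); save(can,'m8.png')
for n in ('scanner_head',):
    for d in masks_of(n,'wrist')[:1]: print(n,d['at'],d['conf'])
def q(psi): return R.from_euler('z',psi,degrees=True).as_matrix()
H=np.array([.487,.031,.088]); A=rot(-3.8,0); print(fromto(A,H+np.array([0,0,.13])))
E
```

```text
12.15 [ 0.5156 -0.2165  0.3047] 0.08485340802552455 [ 1.3 -0.5  0.2] [-0.4  -0.06 -0.28  0.82  0.   -0.01]
scanner_head [320.8, 156.4] 0.78
(array([145.5, 218.3,  10.6]), array([ -5. ,  29.6, -18.1]))
```

View pics/m8.png

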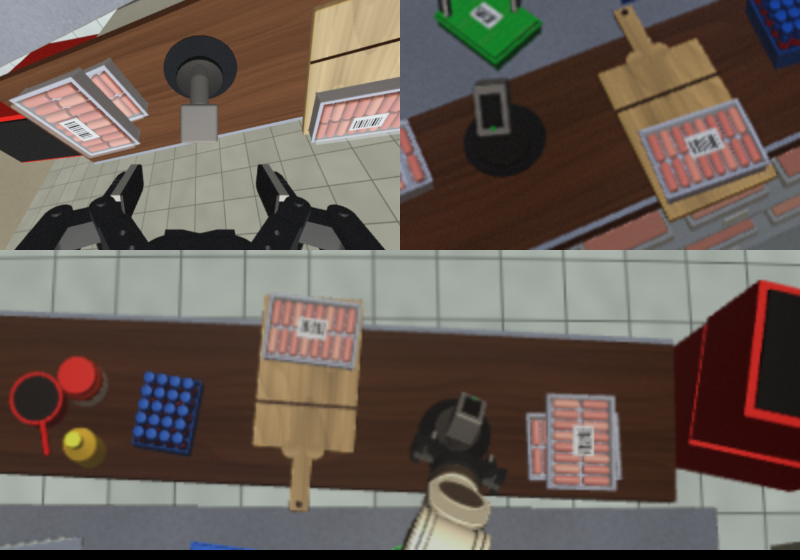

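The scanner stands upright on its mat and everything else is unchanged. Next is the handle; I hover over it and measure from near.

{"op": "jog_arm", "data": {"deltas": [[[18,36,-4,-1,5.9,-3.6,85],[22,38,0,-1,5.9,-3.6,85],[22,38,2,-1,5.9,-3.6,85],[20,38,4,-1,5.9,-3.6,85],[14,36,6,-1,5.5,-3.4,85]]]}}

```text
clock: 12.85
eef_pos: [0.4711, -0.012, 0.2509]
tool_rot: [0.035, 0.999, 0.001, -0.009]
ft_force: [1.2, -0.1, 0.6]
grip_width: 0.0849
```

```bash
python3 - <<'E'
from h import *
o=get_obs(); print(o['clock'],o['eef_pos'].round(4)); H=np.array([.477,.0315,.088]); A=rot(-3.8,0); print(fromto(A,H+np.array([0,0,.13])))
E
```

```text
12.85 [ 0.4711 -0.012   0.2509]
(array([-3.5, 43.7, 32.9]), array([ 0.1, -1.1, -0.2]))
```

{"op": "jog_arm", "data": {"deltas": [[[-3,24,10,0,-0.8,0,85],[0,18,5,0,-0.3,0,85],[0,0,0,0,0,0,85]]]}}

```text
clock: 13.15
eef_pos: [0.4758, 0.0352, 0.2263]
tool_rot: [0.032, 0.999, 0.001, -0.009]
ft_force: [-0.0, -0.1, 0.6]
grip_width: 0.0851
```

```bash
python3 - <<'E'
from h import *
o=get_obs(); print(o['clock'],o['eef_pos'].round(4)); im=camera('wrist'); save(im,'w9.png')
H=np.array([.477,.0315,.088]); A=rot(-3.8,0); print(fromto(A,H+np.array([0,0,.13])))
E
```

```text
13.15 [0.4758 0.0352 0.2263]
(array([-1.6, -2.7,  8.4]), array([ 0. , -1.1,  0.1]))
```

View pics/w9.png

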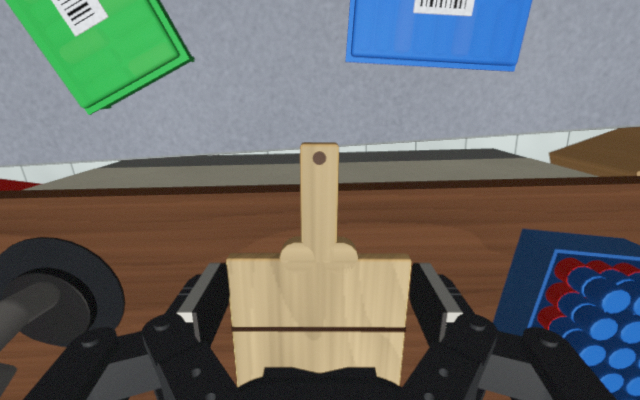

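```bash
python3 - <<'E'
from h import *
c=cam('wrist')
for n,uv,z in [('hl',(301,150),.096),('hr',(338,150),.096),('hl2',(301,235),.096),('hr2',(337,235),.096),('end',(319,143),.096),('lineR',(231,328),.096),('lineL',(407,328.5),.096),('rearR',(100,193),.08),('rearL',(560,184),.08),('deckR',(227,259),.096),('deckL',(411,259),.096)]: print(n,onz(c,uv,z).round(4))
E
```

```text
hl [0.4366 0.0216 0.096 ]
hr [0.4386 0.0535 0.096 ]
hl2 [0.516  0.0152 0.096 ]
hr2 [0.5182 0.0489 0.096 ]
end [0.4316 0.0375 0.096 ]
lineR [ 0.6154 -0.0654  0.096 ]
lineL [0.6277 0.1162 0.096 ]
rearR [ 0.4677 -0.1718  0.08  ]
rearL [0.4864 0.2595 0.08  ]
deckR [ 0.5364 -0.0578  0.096 ]
deckL [0.5477 0.1187 0.096 ]
```

Wrist picture: the handle spans columns 301–338 and its end is at row 143. The line is at row 328, from column 231 to 407. That puts the handle centre at (0.4865, 0.034) with yaw about -4°. Now I descend over it.

{"op": "jog_arm", "data": {"deltas": [[[-3,-0.5,30,0,-1.1,0,85],[0,0,38,0,0,0,85],[0,0,35,0,0,0,85],[0,0,20,0,0,0,85],[0,0,0,0,0,0,85]]]}}

```text
clock: 13.7
eef_pos: [0.4786, 0.029, 0.0978]
tool_rot: [0.034, 0.999, -0.001, 0.0]
ft_force: [0.3, 0.1, 0.1]
grip_width: 0.0851
```

```bash
python3 - <<'E'
from h import *
o=get_obs(); print(o['clock'],o['eef_pos'].round(4),o['ft_force'].round(1)); A=rot(-3.9,0); print(fromto(A,[.479,.0345,.082]))
E
```

```text
13.7 [0.4786 0.029  0.0978] [0.3 0.1 0.1]
(array([ 0. ,  5.5, 15.8]), array([-0.1,  0. , -0. ]))
```

{"op": "jog_arm", "data": {"deltas": [[[0,5.5,8,0,0,0,85],[0,0,7,0,0,0,85],[0,0,0,0,0,0,85]]]}}

```text
clock: 14.0
eef_pos: [0.4804, 0.0333, 0.0833]
tool_rot: [0.036, 0.999, -0.001, 0.001]
ft_force: [-0.3, 0.6, -0.5]
grip_width: 0.0853
```

{"op": "jog_arm", "data": {"deltas": [[[0,0,0,0,0,0,45],[0,0,0,0,0,0,25],[0,0,0,0,0,0,20],[0,0,0,0,0,0,20],[0,0,0,0,0,0,20]]]}}

```text
clock: 14.5
eef_pos: [0.4827, 0.0336, 0.0865]
tool_rot: [0.035, 0.999, -0.001, 0.004]
ft_force: [-0.9, -0.7, -2.5]
grip_width: 0.0322
```

{"op": "jog_arm", "data": {"deltas": [[[0,0,3,0,-0.3,0,20],[0,0,0,0,0,0,20]]]}}

```text
clock: 14.7
eef_pos: [0.4828, 0.0336, 0.0868]
tool_rot: [0.035, 0.999, -0.001, 0.008]
ft_force: [0.6, -0.5, -3.3]
grip_width: 0.032
```

```bash
cat > line.py <<'E'
from h import *
def lines(name='top'):
    "dark line ends + front edge from top view"
    im=camera(name); c=cam(name); return im,c
E
python3 - <<'E'
from h import *
for _ in range(2): 
    o=get_obs(); print(o['clock'],o['eef_pos'].round(4),o['ft_force'].round(1),o['ft_torque'].round(2),o['grip_width']); im=camera('top')
c=cam('top'); save(im,'t10.png'); g=im.astype(int)
# front edge: bright steel strip vs dark wood, sample columns away from board
for y0 in (.20,.24,.30,-.12,-.16,-.2):
    best=[]
    xs=np.arange(.73,.80,.0005); v=np.array([cv2.getRectSubPix(im,(1,1),tuple(map(float,proj(c,[x,y0,.08]))))[0,0].astype(int) for x in xs])
    print(y0,[(round(x,3),*r) for x,r in zip(xs[::8],v[::8])])
E
```

```text
14.7 [0.4828 0.0336 0.0868] [ 0.6 -0.5 -3.3] [-0.06  0.03 -0.02] 0.03201787057806291
14.75 [0.4828 0.0336 0.0866] [-0.1  0.1 -3.7] [-0.02  0.07  0.06] 0.03222483702080502
0.2 [(np.float64(0.73), np.int64(64), np.int64(45), np.int64(36)), (np.float64(0.734), np.int64(65), np.int64(45), np.int64(36)), (np.float64(0.738), np.int64(65), np.int64(45), np.int64(36)), (np.float64(0.742), np.int64(65), np.int64(46), np.int64(36)), (np.float64(0.746), np.int64(65), np.int64(46), np.int64(36)), (np.float64(0.75), np.int64(64), np.int64(45), np.int64(36)), (np.float64(0.754), np.int64(62), np.int64(44), np.int64(35)), (np.float64(0.758), np.int64(62), np.int64(44), np.int64(36)), (np.float64(0.762), np.int64(65), np.int64(46), np.int64(37)), (np.float64(0.766), np.int64(65), np.int64(47), np.int64(37)), (np.float64(0.77), np.int64(68), np.int64(51), np.int64(43)), (np.float64(0.774), np.int64(92), np.int64(88), np.int64(89)), (np.float64(0.778), np.int64(118), np.int64(122), np.int64(132)), (np.float64(0.782), np.int64(117), np.int64(122), np.int64(126)), (np.float64(0.786), np.int64(137), np.i
[... 5326 characters left out ...]
np.int64(89), np.int64(84), np.int64(87)), (np.float64(0.762), np.int64(113), np.int64(117), np.int64(125)), (np.float64(0.766), np.int64(128), np.int64(134), np.int64(138)), (np.float64(0.77), np.int64(150), np.int64(157), np.int64(153)), (np.float64(0.774), np.int64(160), np.int64(168), np.int64(160)), (np.float64(0.778), np.int64(150), np.int64(158), np.int64(150)), (np.float64(0.782), np.int64(132), np.int64(139), np.int64(132)), (np.float64(0.786), np.int64(140), np.int64(147), np.int64(140)), (np.float64(0.79), np.int64(156), np.int64(163), np.int64(156)), (np.float64(0.794), np.int64(159), np.int64(167), np.int64(160)), (np.float64(0.798), np.int64(159), np.int64(166), np.int64(159))]
```

{"op": "jog_arm", "data": {"deltas": [[[0,0,4,0,0.9,0,20],[0,0,4,0,0,0,20],[0,0,0,0,0,0,20]]]}}

```text
clock: 15.1
eef_pos: [0.4827, 0.0337, 0.0872]
tool_rot: [0.035, 0.999, -0.001, 0.001]
ft_force: [-0.3, 0.9, -3.3]
grip_width: 0.0321
```

{"op": "jog_arm", "data": {"deltas": [[[0,0,4,0,0,0,20]]]}}

```text
clock: 15.2
eef_pos: [0.483, 0.0337, 0.086]
tool_rot: [0.035, 0.999, -0.0, 0.002]
ft_force: [-15.6, 0.1, 45.0]
grip_width: 0.0319
```

```bash
python3 - <<'E'
from h import *
for _ in range(7): 
    o=get_obs(); print(o['clock'],o['eef_pos'].round(4),o['ft_force'].round(1),o['ft_torque'].round(2),o['tool_rot'].round(4)); im=camera('top')
E
```

```text
15.2 [0.483  0.0337 0.086 ] [-15.6   0.1  45. ] [-0.28  3.19  0.04] [ 3.510e-02  9.994e-01 -5.000e-04  2.200e-03]
15.25 [0.483  0.0337 0.0861] [-10.1  -0.3  26.3] [-0.16  2.01  0.01] [ 3.510e-02  9.994e-01 -5.000e-04  2.300e-03]
15.3 [0.4829 0.0337 0.0861] [-10.   -0.1  26.1] [-0.13  2.02  0.04] [ 3.510e-02  9.994e-01 -4.000e-04  2.300e-03]
15.35 [0.483  0.0337 0.0861] [-9.  -0.3 27. ] [-0.23  2.05  0.03] [ 3.510e-02  9.994e-01 -5.000e-04  2.300e-03]
15.4 [0.4829 0.0337 0.0861] [-10.1  -0.   26.4] [-0.14  2.02 -0.01] [ 3.510e-02  9.994e-01 -5.000e-04  2.300e-03]
15.45 [0.483  0.0337 0.0861] [-9.9 -0.1 25.6] [-0.11  2.02  0.  ] [ 3.510e-02  9.994e-01 -4.000e-04  2.400e-03]
15.5 [0.4829 0.0337 0.0861] [-10.2  -0.6  26.2] [-0.09  2.08  0.07] [ 3.510e-02  9.994e-01 -4.000e-04  2.300e-03]
```

The handle lies on the counter at TCP z 0.086; pressing down 4 mm gave a 26 N reaction. Now I slide gently.

{"op": "jog_arm", "data": {"deltas": [[[-4,0.1,0,0,0,0,20],[-7,0.2,0.2,0,0,-0.1,20],[-10,0.3,0.2,0,0,-0.2,20],[-12,0.4,0.2,0,0,-0.2,20],[-12,0.4,0.2,0,0,-0.2,20]]]}}

```text
clock: 16.05
eef_pos: [0.4994, 0.0328, 0.0859]
tool_rot: [0.029, 0.999, -0.0, -0.025]
ft_force: [-19.5, 0.7, 25.3]
grip_width: 0.0325
```

{"op": "jog_arm", "data": {"deltas": [[[-12,0.4,0.2,0,0,-0.2,20],[-12,0.4,0.2,0,0,-0.2,20],[-12,0.4,0.2,0,0,-0.2,20],[-9,0.4,0.2,0,0,-0.2,20],[-5,0.4,0.2,0,0,-0.2,20]]]}}

```text
clock: 16.55
eef_pos: [0.5199, 0.032, 0.0852]
tool_rot: [0.021, 0.998, -0.0, -0.054]
ft_force: [-10.1, -0.9, 12.3]
grip_width: 0.0324
```

```bash
cat > meas.py <<'E'
from h import *
from scipy.ndimage import map_coordinates
c=cam('top'); im=camera('top').astype(float)
def prof(y,xs,z,ch):
    uv=np.array([proj(c,[x,y,z]) for x in xs]); return map_coordinates(im[:,:,ch] if ch<3 else im.mean(2),[uv[:,1],uv[:,0]],order=1)
def edge(ys):
    out=[]
    for y in ys:
        xs=np.arange(.74,.80,.0005); v=prof(y,xs,.08,2); i=np.argmax(v>80); out.append((xs[i],y))
    out=np.array(out); return np.polyfit(out[:,1],out[:,0]+.010,1)
def dline(ys,lo,hi):
    out=[]
    for y in ys:
        xs=np.arange(lo,hi,.0005); v=prof(y,xs,.096,3); i=np.argmin(v); w=np.clip(v.max()*0+np.median(v)-v,0,None); m=abs(xs-xs[i])<.005; out.append(((xs*w)[m].sum()/w[m].sum(),y,np.median(v)-v[i]))
    out=np.array(out); return out, np.polyfit(out[:,1],out[:,0],1)
E
python3 - <<'E'
from meas import *
o=get_obs(); print(o['clock'],o['eef_pos'].round(4),o['ft_force'].round(1),o['tool_rot'].round(4))
e=edge([.2,.22,.24,.26,.28,.3,-.12,-.14,-.16,-.18,-.2]); print('edge',e,np.polyval(e,.025))
x=o['eef_pos'][0]+.139
out,l=dline([-.05,-.04,-.03,.075,.085,.095],x-.03,x+.03); print(out.round(4).tolist(),l)
for d in masks_of('tray_label','top')[:3]: print(d['at'],d['conf'],onz(c,d['at'],.141).round(3))
E
```

```text
16.6 [0.5199 0.032  0.0851] [-14.1   0.7  17. ] [ 2.120e-02  9.983e-01 -2.000e-04 -5.460e-02]
edge [0.03971921 0.77556332] 0.7765563032532892
[[0.6528, -0.05, 62.226], [0.6531, -0.04, 66.7742], [0.6534, -0.03, 47.4216], [0.6868, 0.075, 7.337], [0.6864, 0.085, 42.487], [0.6316, 0.095, 14.6274]] [0.0963241  0.65850352]
[377.6, 281.5] 0.89 [ 0.287 -0.162  0.141]
[278.0, 272.0] 0.75 [0.317 0.174 0.141]
[323.4, 139.4] 0.64 [0.781 0.024 0.141]
```

Pressing while dragging tilted the tool by about 6° through compliance. I straighten it and unload the downward push before sliding on.

{"op": "jog_arm", "data": {"deltas": [[[0,0,-0.5,0,-2.5,0,20],[0,0,-0.5,0,-2.5,0,20],[0,0,0,0,-2,0,20]]]}}

```text
clock: 16.95
eef_pos: [0.5219, 0.0316, 0.085]
tool_rot: [0.022, 1.0, -0.002, 0.009]
ft_force: [6.0, -0.1, 3.4]
grip_width: 0.0322
```

```bash
python3 - <<'E'
from h import *
for _ in range(2):
    o=get_obs(); print(o['clock'],o['eef_pos'].round(4),o['ft_force'].round(1),o['ft_torque'].round(2),o['tool_rot'].round(4)); camera('top')
E
```

```text
16.95 [0.5219 0.0316 0.085 ] [ 6.  -0.1  3.4] [-0.06 -0.61  0.01] [ 0.0223  0.9997 -0.0018  0.0092]
17.0 [0.5215 0.0317 0.0851] [ 2.6 -0.1 -2.3] [ 0.04 -0.18  0.12] [ 0.022   0.9997 -0.0016  0.0098]
```

{"op": "jog_arm", "data": {"deltas": [[[-6,0,-0.6,0,-0.3,0,20],[-9,0,-0.6,0,-0.5,0,20],[-11,0,-0.5,0,-0.5,0,20],[-11,0,-0.5,0,-0.5,0,20],[-11,0,-0.5,0,-0.5,0,20]]]}}

```text
clock: 17.55
eef_pos: [0.541, 0.0308, 0.085]
tool_rot: [0.021, 1.0, -0.001, -0.003]
ft_force: [-14.4, 0.7, 15.3]
grip_width: 0.0319
```

{"op": "jog_arm", "data": {"deltas": [[[-11,0,-1.5,0,-0.4,0,20],[-11,0,-1.5,0,-0.4,0,20],[-11,0,-1.5,0,-0.4,0,20],[-11,0,-1.5,0,-0.4,0,20],[-11,0,-1.5,0,-0.4,0,20]]]}}

```text
clock: 18.05
eef_pos: [0.5758, 0.0292, 0.085]
tool_rot: [0.021, 1.0, -0.001, -0.011]
ft_force: [-9.8, 0.9, 7.9]
grip_width: 0.0318
```

```bash
python3 - <<'E'
from meas import *
o=get_obs(); print(o['clock'],o['eef_pos'].round(4),o['ft_force'].round(1),o['tool_rot'].round(4))
x=o['eef_pos'][0]+.136
for x0 in (x,): 
    out,l=dline([-.06,-.055,-.05,-.045,-.04,-.035,.09,.095,.1,.105],x-.02,x+.02); print(out.round(4).tolist())
for d in masks_of('tray_label','top')[:3]: print(d['at'],d['conf'],onz(c,d['at'],.141).round(3))
E
```

```text
18.1 [0.5777 0.0291 0.0852] [-4.4 -0.6  3.2] [ 0.021   0.9997 -0.0013 -0.0101]
[[0.7064, -0.06, 50.5012], [0.7065, -0.055, 51.7781], [0.7068, -0.05, 53.5788], [0.7071, -0.045, 62.6212], [0.7069, -0.04, 58.3125], [0.7076, -0.035, 55.1103], [0.7314, 0.09, 54.449], [0.7158, 0.095, 24.6933], [0.7148, 0.1, 62.1573], [0.7149, 0.105, 61.2573]]
[324.3, 127.3] 0.95 [0.826 0.021 0.141]
[279.0, 270.1] 0.58 [0.324 0.171 0.141]
[379.9, 283.3] 0.56 [ 0.281 -0.169  0.141]
```

{"op": "jog_arm", "data": {"deltas": [[[-9,0,-1.2,0,-0.5,-0.2,20],[-11,0,-1.5,0,-0.6,-0.2,20],[-11,0,-1.5,0,-0.5,-0.2,20],[-10,0,-1.5,0,-0.5,-0.1,20],[-7,0,-1.2,0,-0.4,0,20]]]}}

```text
clock: 18.65
eef_pos: [0.6063, 0.0275, 0.085]
tool_rot: [0.015, 1.0, -0.002, -0.013]
ft_force: [-11.8, 0.4, 9.6]
grip_width: 0.032
```

```bash
cat > m2.py <<'E'
from meas import *
o=get_obs(); print(o['clock'],o['eef_pos'].round(4),o['ft_force'].round(1),o['tool_rot'].round(4))
e=edge([.2,.22,.24,.26,.28,.3,-.12,-.14,-.16,-.18,-.2]); x=o['eef_pos'][0]+.133
out,l=dline([-.06,-.055,-.05,-.045,-.04,.1,.105],x-.018,x+.018); print(out.round(4).tolist(),l, 'gaps mm',((np.polyval(e,out[:,1])-out[:,0])*1000).round(1), 'edge',e)
E
python3 m2.py
```

```text
18.7 [0.6067 0.0275 0.0851] [-7.   0.8  6. ] [ 0.0152  0.9998 -0.0017 -0.0128]
[[0.7374, -0.06, 55.3565], [0.7375, -0.055, 51.4959], [0.7375, -0.05, 52.6283], [0.7376, -0.045, 59.5732], [0.7377, -0.04, 56.2973], [0.7443, 0.1, 63.5999], [0.7444, 0.105, 60.1282]] [0.04434    0.73975061] gaps mm [35.8 35.8 36.1 36.2 36.3 35.2 35.3] edge [0.03953137 0.77552982]
```

{"op": "jog_arm", "data": {"deltas": [[[-8,0,-1,0,-0.8,-0.1,20],[-9,0,-1,0,-0.8,-0.1,20],[-9,0,-1,0,-0.7,-0.1,20],[-7,0,-0.8,0,-0.6,0,20],[-4,0,-0.5,0,-0.4,0,20]]]}}

```text
clock: 19.2
eef_pos: [0.6234, 0.0268, 0.0851]
tool_rot: [0.013, 1.0, -0.002, -0.009]
ft_force: [-10.0, 0.5, 10.9]
grip_width: 0.0323
```

```bash
python3 m2.py
```

```text
19.25 [0.6234 0.0268 0.0851] [-10.5   0.4   9.4] [ 0.0127  0.9999 -0.0017 -0.0092]
[[0.7552, -0.06, 53.0876], [0.7555, -0.055, 55.8845], [0.7557, -0.05, 57.8326], [0.7558, -0.045, 67.6624], [0.7559, -0.04, 62.7932], [0.7614, 0.1, 53.436], [0.7614, 0.105, 53.1079]] [0.03777801 0.75749865] gaps mm [17.9 17.9 17.9 17.9 18.1 18.1 18.3] edge [0.03953137 0.77552982]
```

{"op": "jog_arm", "data": {"deltas": [[[-8,0,-1,0,-0.5,0,20],[-9,0,-1,0,-0.6,0,20],[-8,0,-0.8,0,-0.6,0,20],[-6,0,-0.6,0,-0.5,0,20],[-4,0,-0.4,0,-0.4,0,20]]]}}

```text
clock: 19.75
eef_pos: [0.6383, 0.0265, 0.085]
tool_rot: [0.013, 1.0, -0.001, -0.011]
ft_force: [-11.3, 0.2, 11.8]
grip_width: 0.0323
```

```bash
python3 m2.py
```

```text
19.8 [0.6383 0.0265 0.0851] [-11.9  -0.1  10.3] [ 0.0127  0.9999 -0.0015 -0.0112]
[[0.7702, -0.06, 52.0921], [0.7705, -0.055, 54.9193], [0.7705, -0.05, 57.166], [0.7707, -0.045, 66.4878], [0.7707, -0.04, 61.9812], [0.7764, 0.1, 52.1809], [0.7765, 0.105, 53.685]] [0.03905992 0.77247114] gaps mm [3.  2.9 3.1 3.1 3.3 3.1 3.2] edge [0.03971921 0.77556332]
```

{"op": "jog_arm", "data": {"deltas": [[[-8,0,-0.6,0,-0.5,0,20],[-6,0,-0.3,0,-0.4,0,20]]]}}

```text
clock: 20.0
eef_pos: [0.644, 0.0264, 0.0851]
tool_rot: [0.013, 1.0, -0.001, -0.013]
ft_force: [-12.1, 0.5, 12.6]
grip_width: 0.0319
```

```bash
python3 m2.py
```

```text
20.05 [0.644  0.0264 0.0851] [-11.5   0.2  11.4] [ 0.0127  0.9998 -0.0014 -0.0132]
[[0.7747, -0.06, 54.5937], [0.775, -0.055, 45.688], [0.7753, -0.05, 45.5836], [0.7767, -0.045, 51.3929], [0.7751, -0.04, 51.3743], [0.7815, 0.1, 59.646], [0.7816, 0.105, 62.9555]] [0.04058453 0.77737909] gaps mm [-1.5 -1.5 -1.7 -2.8 -1.  -1.9 -1.9] edge [0.03925058 0.77559314]
```

```bash
python3 - <<'E'
from h import *
t=camera('top'); s=camera('scene'); w=camera('wrist'); can=np.zeros((600,800,3),np.uint8)
can[:300,:400]=cv2.resize(t[95:245,220:420],(400,300),interpolation=cv2.INTER_CUBIC)
can[:300,400:]=cv2.resize(s[180:330,230:430],(400,300),interpolation=cv2.INTER_CUBIC)
can[300:,:480]=cv2.resize(w,(480,300)); can[300:,480:]=cv2.resize(s[110:310,150:480],(320,300)); save(can,'m12.png')
o=get_obs(); print(o['clock'],o['eef_pos'].round(4),o['ft_force'].round(1),o['ft_torque'].round(2))
for n in ('line_left','tray_label','mat_top'):
    for d in masks_of(n,'scene')[:2]: print(n,d['at'],round(d['conf'],2))
c=cam('scene')
# scene-based line/edge gap: project counter edge points and line from top fit
for y in (-.12,-.09,.12,.15): print('edge px',y,((proj(c,[.7755+.0395*y,y,.08])-[230,180])*2+[400,0]).round(0))
for y in (-.06,.1): print('line px',y,((proj(c,[.7774+.0406*y,y,.096])-[230,180])*2+[400,0]).round(0))
for y in (-.06,.1): print('line px if tipped 5mm',y,((proj(c,[.7774+.0406*y,y,.091])-[230,180])*2+[400,0]).round(0))
E
```

```text
20.2 [0.6441 0.0264 0.0851] [-11.6   1.5  10.4] [ 0.03  2.   -0.05]
line_left [356.2, 264.7] 0.65
tray_label [378.4, 298.5] 0.83
tray_label [312.6, 162.4] 0.82
mat_top [261.8, 256.4] 0.76
edge px -0.12 [570. 211.]
edge px -0.09 [588. 203.]
edge px 0.12 [710. 150.]
edge px 0.15 [726. 142.]
line px -0.06 [607. 192.]
line px 0.1 [701. 151.]
line px if tipped 5mm -0.06 [607. 193.]
line px if tipped 5mm 0.1 [700. 152.]
```

View pics/m12.png

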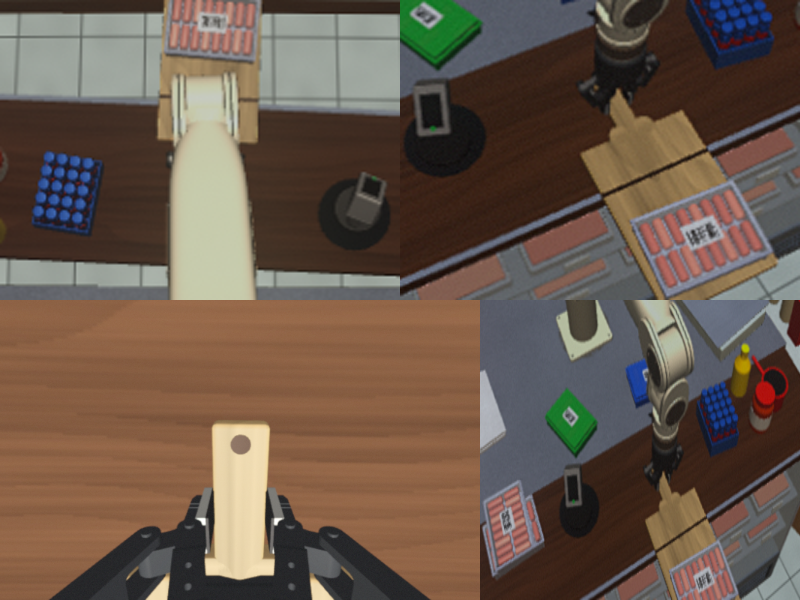

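Final view: in the scene view the dark line runs (605,192)–(702,151), along the steel strip's outer edge (predicted edge (588,203)–(710,150)). The tray is on the outer end, the scanner upright on its mat and the handle gripped. The push is steady, so I hand in.

```bash
python3 -c "
from h import *
c=cam('scene'); print(onz(c,(230+700/2-200,180+233/2),.141).round(3))
o=get_obs(); print(o['clock'],o['eef_pos'].round(4),o['ft_force'].round(1),o['grip_width']); print(job_done())"
```

```text
[0.908 0.013 0.141]
20.35 [0.644  0.0264 0.0851] [-10.4   1.2  10.8] 0.03219503106919962
the job is handed in; nothing more can be done
None
```

I scanned the tray, stood the scanner back on its mat and slid the board out to the line. I handed in at 20.4 s, still holding the handle.

- **Scan:** I held the scanner window about 171 mm from the label, 20° off straight-on, for about 1.9 s. The sight line was aimed within about 2 mm of the label's centre. No read signal is reported, so I could not confirm that it read.
- **Scanner:** It stands upright on its mat, about 5 mm from the mat's centre.
- **Board:** The top camera put the dark line parallel to the customers' edge within about 0.1°, and 1–2 mm past it. The edge itself is only known to about 2 mm, and the scene view shows the line lying along it.
- **Hold:** The handle is gripped at 32 mm opening and pressed down with about 10 N, and the board looks flat.
- **Tray:** It is still on the outer end; the last check put the label about 130 mm beyond the line, against about 129 mm at the start. One earlier reading, with the arm partly hiding the tray, gave 115 mm, and I did not follow that up.
- **Slide:** Pressing too hard at first tilted the tool by about 6°, which I corrected. The highest force I read was about 48 N at the wrist, in a short press on the handle before the slide.
- **Other items:** Nothing else looked moved in the last views.

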